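Square a stamping die to the alignment bar

TASK

On the die-setting stand, turn the round brass stamping die by its finger stud until its flat edge faces the alignment bar, run it on its sliding carriage up to the bar, and press it home with a firm, steady push so that the bar takes about 10 N (between 7 and 13) for a good half second, the flat lying squarely along the bar. Its brass edge dents: never let the die bear on the bar with more than 18 N. Keep the die level in its carriage, leave it there flush with the bar, and leave everything else on the bench where it is.

Things in the scene. Friction and masses are not known exactly. Their poses are not given: they have to be found in the camera images.
- die_centre (a point): Centre of the stamping die, half-way up: a loose level brass disc 90 mm across, 10 mm thick (top 37 mm above the bench), with one straight flat edge, 57 mm long, 35 mm from the centre. A boss below (23 mm wide, 9 deep) sits in the carriage's hole with 1 mm play; the 0.6 kg die turns easily on it (oiled). Axes: +x from the centre square out through the middle of the flat, z up.
- die_stud (a point): Middle of the finger stud standing on the die: brass pin 14 mm across, 16 mm tall, from the die's top (37 mm above the bench) to 53 mm. It is on the die's +x axis, 24 mm from the centre, between the centre and the flat. The rest of the die's top is bare and flat. Axes as die_centre.
- die_flat (a point): Middle of the die's flat edge, half-way up it (35 mm from die_centre along +x). Axes as die_centre.
- bar_face (a point): Middle of the alignment bar's working face, 33 mm above the bench. Fixed steel bar 150 mm long (y), 22 wide, top 42 mm up (two 5 mm screw heads at y = +-60). +x points from the die square into the bar, along the slide; z up. The die's centre runs along y = 0 within 1 mm. The stand's base plate, 210 (x) by 270 (y) by 12 mm, is centred 48 mm before it. Home: die_flat at x = 0, die's +x along this +x.
- carriage (a joint): Travel (m) of the aluminium carriage under the die (64 x 64 mm, top 27 mm above the bench), growing towards the bar. 0 = fully back: die centre 72 mm from the bar's face; at about 0.037 the flat is on the bar. It drags: 3.5 N moves it, and it stays where left. Pushing the die carries it along; at the rigid bar the force rises within a fraction of a mm.
- slug: brass type slug, 45 x 12 x 22 mm, standing loose on the stand's base plate (its top is 12 mm above the bench) to the +y or -y side of the slide; origin under its centre; leave it
- weight: plain steel paper weight, cylinder 38 mm across, 20 mm tall, loose on the base plate on the other side of the slide from the slug; origin under its centre; leave it
- blank: spare die blank, a fully round brass disc (no flat, no stud) 68 mm across, 10 mm thick, on the bench; leave it
- book: small bound book lying flat, 156 x 120 x 32 mm; leave it
- paste: paste jar, 68 mm across, 85 mm tall; leave it
- tin: small flat tin box, 90 x 60 x 20 mm; leave it
- folder: bone folder, flat white blade 150 x 22 x 5 mm; leave it
- die: The whole stamping die; its origin is on its axis at its underside, 5 mm below die_centre. Same axes as die_centre.
- bar: The alignment bar, as a body; its origin is under the middle of its working face, 12 mm above the bench. Axes as bar_face.
Not all that is in view belongs to the job. Of the things shaped like the die, the brass one is meant.

How it is judged:
By the outcome, as a careful person would: the job done as asked, in the order asked, and still so for the second after the job is handed in, with the robot touching nothing.
It also fails if it takes over 72 s, if anything falls off the work surface, if the arm or the gripper's body presses on something with over 40 N, if the wrist force passes 120 N, or if a joint passes its speed limit or range.

ROBOT

A 7-joint arm with a two-finger parallel gripper is mounted at the origin on the work surface. World frame = base frame: x ahead of the robot, y to its left, z up, the work surface at z = 0. Lengths are in mm, angles in degrees, forces in N, time in s.
With the tool pointing down it reaches from about 400 to 900 mm from the base axis. Payload 5.5 kg.
Tool frame: the origin (TCP) lies on the centre line of the jaws, within the pads' length; the fingertips stand 17 mm ahead of it and the grasp point (between the pads) lies 2 mm behind it; z points along the fingers, y is the line along which they close (so a half turn about z gives the same grasp; the last joint's range is limited). The gripper opens to 92 mm and grips with 3 to 60 N. Pads are 19 mm wide; open, the fingers measure 130 mm over their backs; the gripper's body (75 mm by 190 mm) begins 47 mm behind the grasp point.
Start: joints at [15.08, 28.699, -24.465, 88.831, 12.651, 65.22, -12.049], TCP at [650, 0.037, 243.729] pointing down, gripper open.
Joint ranges: [-164.97, 164.97], [-17.58, 116.51], [-87.97, 89.64], [11.32, 138.91], [-80.73, 260.73], [10.89, 115.49], [-147.41, 147.41]. Speed limits (degrees/s): [147.25, 147.25, 180, 180, 180, 180, 180].

INTERFACE

Orientations are given as [roll, pitch, yaw] about the fixed x, y, z axes, in that order (R = Rz(yaw) Ry(pitch) Rx(roll)).
In Python, from bench import telemetry, eyes, ctrl gives the robot as it stands.
- The arm moves only by the shell command python3 -m crank 'ROWS' [FORCE]. ROWS is JSON, a list of rows, each an object of numbers: "fingers": the finger opening in cm, from 0 to 9.18; "tx", "ty", "tz": the shift along the world's x, y, z in cm; "wx", "wy", "wz": the turn, a rotation vector about the world's x, y, z in rad. In form: [{"fingers": .., "tx": .., "ty": .., "tz": .., "wx": .., "wy": .., "wz": ..}, ...]. A call has exactly 8 rows; each row is the pose to reach, as a shift and turn from the pose commanded when the call began; what a row does not reach only later rows make up. A row lasts 1/8 s, in which the tool goes at most 62.5 mm and 10.7 degrees, less where a joint would pass 70% of its speed; a pose out of reach is approached as far as the arm can. A call with a gripper value outside its range is refused whole. The fingers move at their own pace and stop on an object; FORCE is the grip in N (left out, the last holds). Time passes only in rows, so rows that repeat a pose let the fingers close, or fill a call up. It gives the time, the measured TCP pose, the force, the opening and the grip force at its end, in the units of the state.
- telemetry.observe(): the state, without advancing time (a new reading comes with each control period).
- eyes.grab_frame(name): name is "scene" or "side" or "wrist"; returns the picture (480x640x3 uint8, red, green, blue); there is no depth.
- eyes.camera_model(name): a dict with "intrinsics" (3x3 intrinsics, pixels), "distortion" ([k1, k2, p1, p2, k3] as OpenCV has them; the pictures are not rectified), "extrinsics" (4x4, takes a point from world to camera coordinates). Camera axes: x right, y up, looking along -z (the intrinsics and any distortion apply to the point x, -y, -z); pixel columns grow to the right and rows downward; lengths in mm; the calibration is good to about 2 mm. A picture is of the moment at which its call begins: read the wrist's pose just before it. camera_model takes no time and is no camera call; for the wrist camera it gives the pose at the moment of the call.
- ctrl.finish_job(): hands the job in; it is judged then, once.
The state is a dict: "clock": time; "qpos": joint angles; "dq": joint speeds; "tau": joint torques, N m; "tcp_pos": TCP position; "tool_rot": TCP orientation; "force": force on the tool from outside, world axes, zero at the start; "ft_torque": the same for the moment, N m; "finger_gap": finger opening in mm; "grasp_force": force on a finger pad.
Only numpy, scipy, OpenCV 4.12 (cv2) and the standard library are available. Lean on these libraries where they do the work, as an engineer would, in place of code of your own. Each camera call takes 0.05 s, during which the arm holds its last target. There are 200 camera calls.

## Working session

There is one attempt and no reset: what is moved stays moved. The work goes in short steps, Python scripts to look and compute and a shell command to move; the robot and the scene stay as the last step left them, time stands still between calls to the robot, and variables do not carry over. Pictures are saved under pics/ and viewed, at most 10 in all, crops included, and the job is handed in when it is done.

```bash
mkdir -p pics; ls; python3 - <<'E'
from bench import telemetry, eyes
import cv2,numpy as np
for n in ("scene","wrist"):
    m=eyes.camera_model(n); im=eyes.grab_frame(n); cv2.imwrite(f"pics/{n}0.png",im[:,:,::-1]); print(n,np.round(m["intrinsics"],1).tolist(),m["distortion"],np.round(m["extrinsics"],3).tolist())
s=telemetry.observe(); print(s["clock"],s["tcp_pos"],s["tool_rot"],s["force"],s["finger_gap"])
E
```

```text
pics
scene [[468.2, 0.0, 323.1], [0.0, 468.2, 243.5], [0.0, 0.0, 1.0]] [-0.11273264  0.          0.          0.          0.        ] [[0.369, 0.929, 0.02, -198.641], [-0.69, 0.259, 0.675, 322.211], [0.622, -0.263, 0.737, -1566.615], [0.0, 0.0, 0.0, 1.0]]
wrist [[420.5, 0.0, 319.7], [0.0, 420.5, 236.8], [0.0, 0.0, 1.0]] [0.01941604 0.         0.         0.         0.        ] [[1.0, -0.001, -0.001, -649.94], [0.001, 0.968, -0.25, 30.893], [0.001, 0.25, 0.968, -389.708], [0.0, 0.0, 0.0, 1.0]]
0.1 [ 6.49427960e+02 -6.17994796e-02  2.42803368e+02] [-1.79903779e+02 -2.75872352e-03  9.00006774e+01] [ 0.08495721 -0.31314575 -0.27104929] 91.9231211185677
```

View pics/scene0.png

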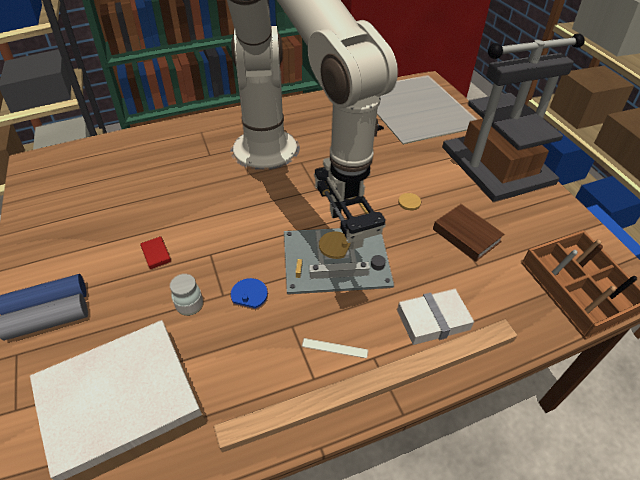

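View pics/wrist0.png

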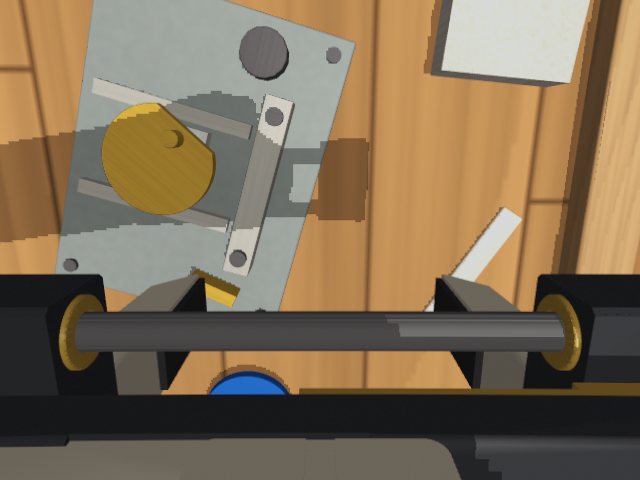

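The scene view shows the stand at about (338,262), with the blue die at (249,292) as a decoy. In the wrist view the brass die is centred near (158,158), with its stud at (172,138) and the flat facing up and right. The bar's screw heads are at (274,116) and (238,258). Next I measure these.

```bash
cat > h.py <<'E'
import cv2,numpy as np
from bench import telemetry, eyes
def grab(name,out=None):
    m=eyes.camera_model(name); im=eyes.grab_frame(name)
    if out: cv2.imwrite(out,im[:,:,::-1])
    return m,im
def cast(m,px,z):
    px=np.asarray(px,float).reshape(-1,1,2)
    u=cv2.undistortPoints(px,np.array(m["intrinsics"]),np.array(m["distortion"])).reshape(-1,2)
    E=np.array(m["extrinsics"]); R=E[:3,:3]; C=-R.T@E[:3,3]
    d=np.c_[u[:,0],-u[:,1],-np.ones(len(u))]@R
    return (C+d*((z-C[2])/d[:,2])[:,None])[:,:2]
def proj(m,P):
    E=np.array(m["extrinsics"]); p=np.atleast_2d(P)@E[:3,:3].T+E[:3,3]
    return cv2.projectPoints(p*[1,-1,-1],np.zeros(3),np.zeros(3),np.array(m["intrinsics"]),np.array(m["distortion"]))[0].reshape(-1,2)
def die(m,im,roi):
    x0,y0,x1,y1=roi
    hsv=cv2.cvtColor(im,cv2.COLOR_RGB2HSV)
    k=cv2.inRange(hsv,(18,150,60),(32,255,255)); z=np.zeros_like(k); z[y0:y1,x0:x1]=k[y0:y1,x0:x1]
    z=cv2.morphologyEx(z,cv2.MORPH_CLOSE,np.ones((7,7)))
    c=max(cv2.findContours(z,0,1)[0],key=cv2.contourArea)
    w=cast(m,c.reshape(-1,2)+0.0,37)
    (cx,cy),r=cv2.minEnclosingCircle(w.astype(np.float32))
    # refine: algebraic circle fit on points near the rim, then flat from the points well inside
    for _ in range(4):
        d=np.hypot(*(w-[cx,cy]).T); s=w[abs(d-r)<1.5]
        a=np.linalg.lstsq(np.c_[2*s,np.ones(len(s))],(s**2).sum(1),rcond=None)[0]; cx,cy=a[:2]; r=np.sqrt(a[2]+cx*cx+cy*cy)
    f=w[np.hypot(*(w-[cx,cy]).T)<r-3]
    vx,vy,px,py=cv2.fitLine(f.astype(np.float32),cv2.DIST_HUBER,0,.01,.01).ravel()
    n=np.array([-vy,vx]); d=n@(np.array([px,py])-[cx,cy]); 
    if d<0:n=-n
    return np.array([cx,cy]),r,np.degrees(np.arctan2(n[1],n[0])),abs(d)
E
python3 - <<'E'
from h import *
m,im=grab("wrist")
c,r,a,d=die(m,im,(90,90,230,225)); print("die",c,r,a,d)
g=cv2.cvtColor(im,cv2.COLOR_RGB2GRAY)
S=[]
for (u,v) in((274,116),(238,258)):
    p=g[v-14:v+15,u-14:u+15]; k=((p<np.median(p)-25)*255).astype(np.uint8)
    n,l,st,ce=cv2.connectedComponentsWithStats(k)
    i=min(range(1,n),key=lambda i:np.hypot(*(ce[i]-14))-0.02*st[i,4]); print(st[i],ce[i]); S.append(ce[i]+[u-14,v-14])
w=cast(m,S,47); print("screws",w,np.linalg.norm(w[0]-w[1])); 
e=w[0]-w[1]; ang=np.degrees(np.arctan2(-e[0],e[1])); print("bar +x angle",ang)
b=np.array([np.cos(np.radians(ang)),np.sin(np.radians(ang))]); F=w.mean(0)-11*b; print("face",F)
t=np.array([-b[1],b[0]]); print("die in bar frame",(c-F)@b,(c-F)@t)
print("stud top by picture",cast(m,[(172,137)],53)) 
crop=cv2.resize(im[80:320,50:350],None,fx=2.5,fy=2.5)[:,:,::-1]; cv2.imwrite("pics/crop0.png",crop)
E
```

```text
die [518.87349054  41.73352151] 44.62802304647734 46.79277 35.242921741242455
[  4   5  20  20 298] [13.56711409 14.2114094 ]
[  5   5  18  19 262] [13.3778626  13.90076336]
screws [[614.64171626  75.7756301 ]
 [581.01868932 -38.41371363]] 119.03660849568688
bar +x angle -16.407053367010768
face [587.27813148  21.78801329]
die in bar frame -71.25294919125017 -0.18823276962504693
stud top by picture [[537.22468901  60.25212451]]
```

View pics/crop0.png

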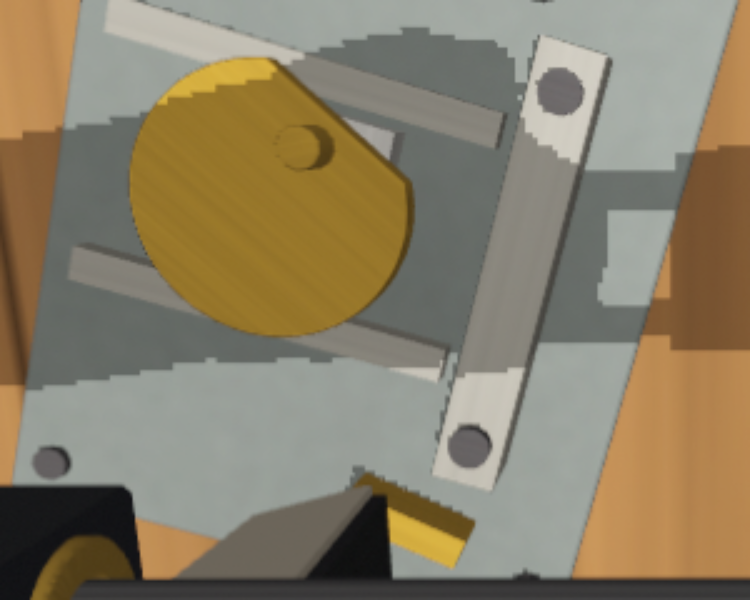

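The crop confirms the fit: the die is at (518.9, 41.7), its flat faces 46.8° and the bar faces −16.4°. The stud is at about (535.5, 59.3), and rails of 7–8 mm flank the slide. I'll go above the stud with the jaws closing tangentially.

```bash
python3 -m crank '[{"fingers":5,"tx":-3,"ty":1.5,"tz":-3,"wz":-0.16},{"fingers":5,"tx":-6,"ty":3,"tz":-6,"wz":-0.33},{"fingers":5,"tx":-9,"ty":4.5,"tz":-8,"wz":-0.5},{"fingers":5,"tx":-11.4,"ty":5.9,"tz":-10,"wz":-0.66},{"fingers":5,"tx":-11.4,"ty":5.9,"tz":-12,"wz":-0.754},{"fingers":5,"tx":-11.4,"ty":5.9,"tz":-13,"wz":-0.754},{"fingers":5,"tx":-11.4,"ty":5.9,"tz":-13,"wz":-0.754},{"fingers":5,"tx":-11.4,"ty":5.9,"tz":-13,"wz":-0.754}]' 20
python3 - <<'E'
from h import *
s=telemetry.observe(); print(s["tcp_pos"],s["tool_rot"],s["force"],s["finger_gap"],s["qpos"])
m,im=grab("wrist","pics/w1.png"); print(proj(m,[[535.5,59.3,53],[518.9,41.7,37]]))
E
```

```text
[ 6.49486474e+02 -2.54617804e-02  2.42916898e+02] [-1.79913721e+02 -3.87580885e-03  9.00026142e+01] [ 0.1750093   0.65793038 -0.62399257] 91.75725275826592 [ 15.07874832  28.74166622 -24.45384689  88.87702437  12.64932077
  65.22007747 -12.04822227]
[[169.7163183  138.29058013]
 [158.02966624 160.08055617]]invalid input at $[0]: expected keys fingers, tx, ty, tz, wx, wy, wz
```

View pics/w1.png

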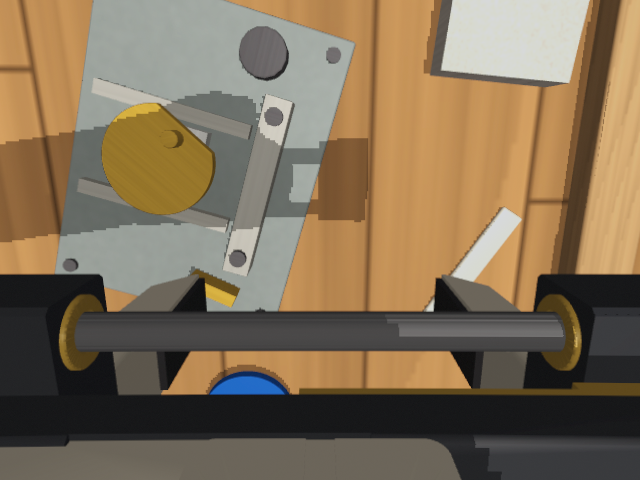

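The picture is unchanged, with the die still at (158,160). The move was refused because every row needs all seven keys.

```bash
python3 -m crank '[{"fingers":5,"tx":-3,"ty":1.5,"tz":-3,"wx":0,"wy":0,"wz":-0.16},{"fingers":5,"tx":-6,"ty":3,"tz":-6,"wx":0,"wy":0,"wz":-0.33},{"fingers":5,"tx":-9,"ty":4.5,"tz":-8,"wx":0,"wy":0,"wz":-0.5},{"fingers":5,"tx":-11.4,"ty":5.9,"tz":-10,"wx":0,"wy":0,"wz":-0.66},{"fingers":5,"tx":-11.4,"ty":5.9,"tz":-12,"wx":0,"wy":0,"wz":-0.754},{"fingers":5,"tx":-11.4,"ty":5.9,"tz":-13,"wx":0,"wy":0,"wz":-0.754},{"fingers":5,"tx":-11.4,"ty":5.9,"tz":-13,"wx":0,"wy":0,"wz":-0.754},{"fingers":5,"tx":-11.4,"ty":5.9,"tz":-13,"wx":0,"wy":0,"wz":-0.754}]' 20
python3 - <<'E'
from h import *
s=telemetry.observe(); print(s["tcp_pos"],s["tool_rot"],s["force"],s["finger_gap"],s["qpos"])
m,im=grab("wrist","pics/w2.png"); print(proj(m,[[535.5,59.3,53],[518.9,41.7,37]]))
E
```

```text
clock: 1.2
tcp_pos: [536.8, 58.9, 114.3]
tool_rot: [180.0, -0.1, 46.8]
force: [-0.1, 0.5, 0.1]
finger_gap: 49.7
grasp_force: 0.0
[536.83345619  58.87535157 114.29657125] [ 1.79964001e+02 -5.55060248e-02  4.68244545e+01] [-0.07411558  0.53875434  0.13923422] 49.661366158119165 [  3.77125916  26.21720101 -15.88398323 110.94246733  10.0025474
  44.0857183  -60.93723194]
[[315.77734598 267.09936241]
 [316.04683303 299.16632254]]
```

View pics/w2.png

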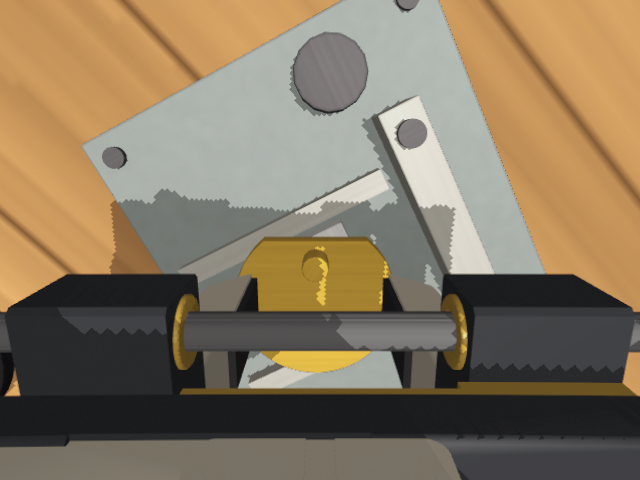

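The stud shows at (315,266), where it was predicted, and it is centred between the jaws. I'll descend and grip it.

```bash
python3 -m crank '[{"fingers":5,"tx":-0.1,"ty":0.04,"tz":-2,"wx":0,"wy":0,"wz":0},{"fingers":5,"tx":-0.1,"ty":0.04,"tz":-4,"wx":0,"wy":0,"wz":0},{"fingers":5,"tx":-0.1,"ty":0.04,"tz":-5.2,"wx":0,"wy":0,"wz":0},{"fingers":5,"tx":-0.1,"ty":0.04,"tz":-5.75,"wx":0,"wy":0,"wz":0},{"fingers":3,"tx":-0.1,"ty":0.04,"tz":-5.75,"wx":0,"wy":0,"wz":0},{"fingers":2,"tx":-0.1,"ty":0.04,"tz":-5.75,"wx":0,"wy":0,"wz":0},{"fingers":1,"tx":-0.1,"ty":0.04,"tz":-5.75,"wx":0,"wy":0,"wz":0},{"fingers":1,"tx":-0.1,"ty":0.04,"tz":-5.75,"wx":0,"wy":0,"wz":0}]' 15
```

```text
clock: 2.25
tcp_pos: [535.2, 59.5, 56.6]
tool_rot: [180.0, -0.0, 46.8]
force: [-0.1, 0.9, 0.5]
finger_gap: 14.8
grasp_force: 0.3
```

```bash
python3 -m crank '[{"fingers":1,"tx":0,"ty":0,"tz":0,"wx":0,"wy":0,"wz":0},{"fingers":1,"tx":0.174,"ty":-0.181,"tz":0,"wx":0,"wy":0,"wz":-0.105},{"fingers":1,"tx":0.328,"ty":-0.38,"tz":0,"wx":0,"wy":0,"wz":-0.209},{"fingers":1,"tx":0.46,"ty":-0.593,"tz":0,"wx":0,"wy":0,"wz":-0.314},{"fingers":1,"tx":0.57,"ty":-0.82,"tz":0,"wx":0,"wy":0,"wz":-0.419},{"fingers":1,"tx":0.655,"ty":-1.056,"tz":0,"wx":0,"wy":0,"wz":-0.524},{"fingers":1,"tx":0.715,"ty":-1.3,"tz":0,"wx":0,"wy":0,"wz":-0.628},{"fingers":1,"tx":0.749,"ty":-1.549,"tz":0,"wx":0,"wy":0,"wz":-0.733}]'
```

```text
clock: 3.25
tcp_pos: [542.9, 43.9, 56.5]
tool_rot: [-180.0, -0.0, 4.6]
force: [-0.2, 0.4, 2.2]
finger_gap: 13.2
grasp_force: 15.0
```

```bash
python3 -m crank '[{"fingers":1,"tx":0.008,"ty":-0.251,"tz":0,"wx":0,"wy":0,"wz":-0.105},{"fingers":1,"tx":-0.011,"ty":-0.502,"tz":0,"wx":0,"wy":0,"wz":-0.209},{"fingers":1,"tx":-0.055,"ty":-0.749,"tz":0,"wx":0,"wy":0,"wz":-0.314},{"fingers":1,"tx":-0.089,"ty":-0.878,"tz":0,"wx":0,"wy":0,"wz":-0.37},{"fingers":1,"tx":-0.089,"ty":-0.878,"tz":0,"wx":0,"wy":0,"wz":-0.37},{"fingers":1,"tx":-0.089,"ty":-0.878,"tz":0,"wx":0,"wy":0,"wz":-0.37},{"fingers":1,"tx":-0.089,"ty":-0.878,"tz":0,"wx":0,"wy":0,"wz":-0.37},{"fingers":1,"tx":-0.089,"ty":-0.878,"tz":0,"wx":0,"wy":0,"wz":-0.37}]'
python3 - <<'E'
from h import *
s=telemetry.observe(); print(s["tcp_pos"],s["tool_rot"],s["force"],s["finger_gap"],s["qpos"])
m,im=grab("wrist","pics/w3.png"); print(proj(m,[[542,35,53],[518.9,41.7,37]]))
E
```

```text
clock: 4.25
tcp_pos: [541.9, 34.9, 56.5]
tool_rot: [180.0, -0.0, -16.4]
force: [-0.7, -1.8, 5.5]
finger_gap: 13.1
grasp_force: 15.0
[541.85827485  34.88347882  56.47319802] [ 1.79997006e+02 -2.98662996e-02 -1.63936502e+01] [-0.65413785 -1.7716839   5.46937901] 13.097136050424718 [  -7.81619202   30.96832889    1.60446728  112.28294049   -1.35613949
   36.73997013 -111.7475443 ]
[[319.82725505 315.40272916]
 [320.12077052 351.40014633]]
```

View pics/w3.png

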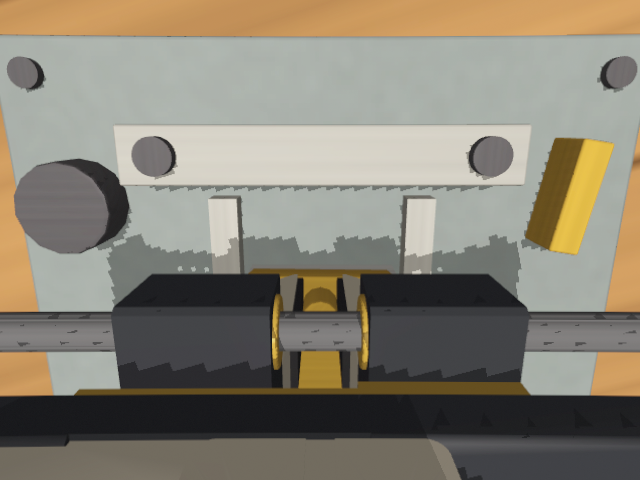

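The bar and the die's flat now both lie level in the picture: bar edge at row 184, flat at row 269, columns 250–390. I'll run the carriage up by the stud, leaving about 3 mm.

```bash
python3 -m crank '[{"fingers":1,"tx":0.2,"ty":-0.059,"tz":0,"wx":0,"wy":0,"wz":0},{"fingers":1,"tx":0.65,"ty":-0.191,"tz":0,"wx":0,"wy":0,"wz":0},{"fingers":1,"tx":1.15,"ty":-0.338,"tz":0,"wx":0,"wy":0,"wz":0},{"fingers":1,"tx":1.65,"ty":-0.486,"tz":0,"wx":0,"wy":0,"wz":0},{"fingers":1,"tx":2.15,"ty":-0.633,"tz":0,"wx":0,"wy":0,"wz":0},{"fingers":1,"tx":2.65,"ty":-0.78,"tz":0,"wx":0,"wy":0,"wz":0},{"fingers":1,"tx":3.05,"ty":-0.898,"tz":0,"wx":0,"wy":0,"wz":0},{"fingers":1,"tx":3.05,"ty":-0.898,"tz":0,"wx":0,"wy":0,"wz":0}]'
```

```text
clock: 5.3
tcp_pos: [571.8, 26.2, 56.5]
tool_rot: [180.0, 0.1, -16.4]
force: [-2.6, -1.0, 6.4]
finger_gap: 13.2
grasp_force: 15.0
```

```bash
python3 -m crank '[{"fingers":3,"tx":0,"ty":0,"tz":0,"wx":0,"wy":0,"wz":0},{"fingers":3,"tx":0,"ty":0,"tz":0,"wx":0,"wy":0,"wz":0},{"fingers":3,"tx":0,"ty":0,"tz":1,"wx":0,"wy":0,"wz":0},{"fingers":3,"tx":0,"ty":0,"tz":3,"wx":0,"wy":0,"wz":0},{"fingers":3,"tx":-3,"ty":0.88,"tz":6,"wx":0,"wy":0,"wz":0},{"fingers":0,"tx":-6,"ty":1.77,"tz":8,"wx":0,"wy":0,"wz":0},{"fingers":0,"tx":-8.3,"ty":2.44,"tz":8,"wx":0,"wy":0,"wz":0},{"fingers":0,"tx":-8.3,"ty":2.44,"tz":8,"wx":0,"wy":0,"wz":0}]'
python3 - <<'E'
from h import *
s=telemetry.observe(); print(s["tcp_pos"],s["tool_rot"],s["force"],s["finger_gap"])
m,im=grab("wrist","pics/w4.png"); print(proj(m,[[548.8,32.9,37],[590,22,42]]))
E
```

```text
clock: 6.3
tcp_pos: [487.9, 51.3, 137.0]
tool_rot: [-180.0, 0.0, -16.3]
force: [-0.4, -0.8, -0.4]
finger_gap: 4.6
grasp_force: 0.0
[487.88604663  51.31284804 136.98062092] [-1.79976673e+02  5.41580767e-03 -1.63050092e+01] [-0.40184578 -0.83856247 -0.36555403] 4.596191634593304
[[321.25398715 136.02055055]
 [319.15601696  51.70721925]]
```

View pics/w4.png

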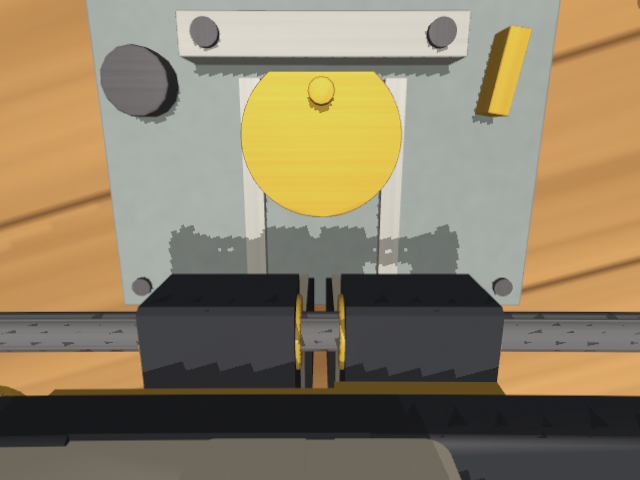

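Die at (321,137) with its flat at row 72, parallel to the bar's edge at about row 57–64. Next I measure the remaining gap and the angles.

```bash
cat > meas.py <<'E'
from h import *
def meas(roi,Sg):
    m,im=grab("wrist"); c,r,a,d=die(m,im,roi); g=cv2.cvtColor(im,cv2.COLOR_RGB2GRAY); S=[]
    for u,v in Sg:
        p=g[v-16:v+17,u-18:u+19]; k=((p<140)*255).astype(np.uint8)
        n,l,st,ce=cv2.connectedComponentsWithStats(k); i=min(range(1,n),key=lambda i:np.hypot(*(ce[i]-[18,16]))-0.02*st[i,4]); S.append(ce[i]+[u-18,v-16])
    w=cast(m,S,46.5); e=w[0]-w[1]; ang=np.degrees(np.arctan2(-e[0],e[1])); R=np.radians(ang); b=np.array([np.cos(R),np.sin(R)]); t=np.array([-b[1],b[0]])
    F=w.mean(0)-11*b
    print("die",c.round(1),"r",round(r,1),"ang",round(float(a),2),"d",round(float(d),2),"| bar",F.round(1),"ang",round(ang,2),"len",np.linalg.norm(e).round(1),"| die in bar",((c-F)@b).round(2),((c-F)@t).round(2))
E
python3 - <<'E'
from meas import *
meas((225,66,420,225),((204,32),(442,32)))
E
```

```text
die [547.9  33.5] r 44.4 ang -16.41 d 34.44 | bar [587.1  21.1] ang -16.45 len 119.2 | die in bar -41.11 0.8
```

```bash
python3 -m crank '[{"fingers":0,"tx":-0.38,"ty":0.11,"tz":-2,"wx":0,"wy":0,"wz":0},{"fingers":0,"tx":-0.38,"ty":0.11,"tz":-5,"wx":0,"wy":0,"wz":0},{"fingers":0,"tx":-0.38,"ty":0.11,"tz":-8,"wx":0,"wy":0,"wz":0},{"fingers":0,"tx":-0.38,"ty":0.11,"tz":-9.8,"wx":0,"wy":0,"wz":0},{"fingers":0,"tx":-0.38,"ty":0.11,"tz":-9.8,"wx":0,"wy":0,"wz":0},{"fingers":0,"tx":-0.19,"ty":0.055,"tz":-9.8,"wx":0,"wy":0,"wz":0},{"fingers":0,"tx":0,"ty":0,"tz":-9.8,"wx":0,"wy":0,"wz":0},{"fingers":0,"tx":0,"ty":0,"tz":-9.8,"wx":0,"wy":0,"wz":0}]' 20
```

```text
clock: 7.4
tcp_pos: [490.1, 50.6, 39.0]
tool_rot: [-180.0, -0.1, -16.4]
force: [0.2, -0.9, 0.1]
finger_gap: 0.2
grasp_force: 0.0
```

```bash
python3 -m crank '[{"fingers":0,"tx":0.1,"ty":-0.029,"tz":0,"wx":0,"wy":0,"wz":0},{"fingers":0,"tx":0.2,"ty":-0.059,"tz":0,"wx":0,"wy":0,"wz":0},{"fingers":0,"tx":0.3,"ty":-0.088,"tz":0,"wx":0,"wy":0,"wz":0},{"fingers":0,"tx":0.4,"ty":-0.118,"tz":0,"wx":0,"wy":0,"wz":0},{"fingers":0,"tx":0.5,"ty":-0.147,"tz":0,"wx":0,"wy":0,"wz":0},{"fingers":0,"tx":0.6,"ty":-0.177,"tz":0,"wx":0,"wy":0,"wz":0},{"fingers":0,"tx":0.6,"ty":-0.177,"tz":0,"wx":0,"wy":0,"wz":0},{"fingers":0,"tx":0.6,"ty":-0.177,"tz":0,"wx":0,"wy":0,"wz":0}]'
```

```text
clock: 8.4
tcp_pos: [494.2, 48.9, 37.9]
tool_rot: [180.0, 0.1, -16.4]
force: [-3.6, 0.3, 0.3]
finger_gap: 0.0
grasp_force: 1.8
```

```bash
python3 -m crank '[{"fingers":0,"tx":0.05,"ty":-0.015,"tz":0,"wx":0,"wy":0,"wz":0},{"fingers":0,"tx":0.1,"ty":-0.029,"tz":0,"wx":0,"wy":0,"wz":0},{"fingers":0,"tx":0.15,"ty":-0.044,"tz":0,"wx":0,"wy":0,"wz":0},{"fingers":0,"tx":0.2,"ty":-0.059,"tz":0,"wx":0,"wy":0,"wz":0},{"fingers":0,"tx":0.2,"ty":-0.059,"tz":0,"wx":0,"wy":0,"wz":0},{"fingers":0,"tx":0.2,"ty":-0.059,"tz":0,"wx":0,"wy":0,"wz":0},{"fingers":0,"tx":0.2,"ty":-0.059,"tz":0,"wx":0,"wy":0,"wz":0},{"fingers":0,"tx":0.2,"ty":-0.059,"tz":0,"wx":0,"wy":0,"wz":0}]'
python3 - <<'E'
from meas import *
s=telemetry.observe(); print(s["tcp_pos"],s["force"])
m,im=grab("wrist","pics/w5.png"); print(proj(m,[[549,33,37],[590,22,42]]))
E
```

```text
clock: 9.4
tcp_pos: [497.1, 48.2, 38.2]
tool_rot: [180.0, -0.0, -16.4]
force: [-3.1, 0.4, -1.2]
finger_gap: 0.3
grasp_force: 1.7
[497.14187811  48.22465919  38.2409721 ] [-3.06983605  0.41809204 -1.17975682]
[[320.00070517 170.78307418]
 [316.47666657  29.18881688]]
```

View pics/w5.png

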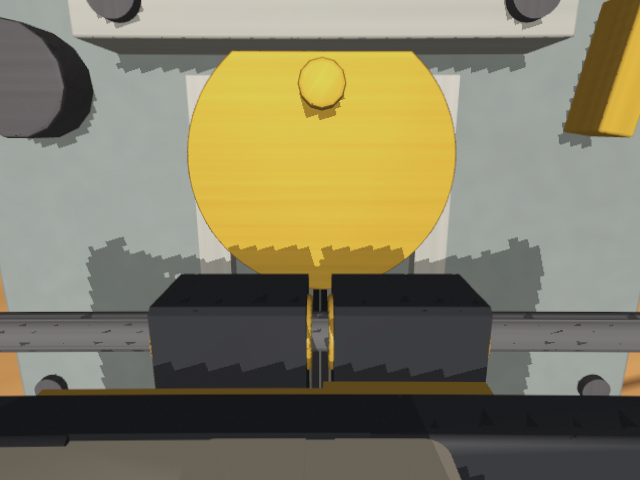

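Both the bar's top edge (row 37, columns 75–575) and the flat (row 51, columns 231–413) are level. I'll cast them to get the gap.

```bash
python3 - <<'E'
from meas import *
m=eyes.camera_model("wrist"); im=cv2.imread("pics/w5.png")[:,:,::-1]
g=cv2.cvtColor(np.ascontiguousarray(im),cv2.COLOR_RGB2GRAY).astype(int)
hsv=cv2.cvtColor(np.ascontiguousarray(im),cv2.COLOR_RGB2HSV)
k=cv2.inRange(hsv,(18,150,60),(32,255,255))
U=list(range(245,296,5))+list(range(350,401,5))
fl=[(u,np.argmax(k[42:70,u]>0)+42-.5) for u in U]
ba=[(u,np.argmin(np.diff(g[28:48,u]))+28+.5) for u in range(140,500,10)]
A=cast(m,fl,37);B=cast(m,ba,42); b=np.array([.9593,-.2823]);t=np.array([.2823,.9593])
pa=np.polyfit(A@t,A@b,1);pb=np.polyfit(B@t,B@b,1)
print("gap",(B@b).mean()-(A@b).mean(),"slope deg flat,bar",np.degrees(np.arctan([pa[0],pb[0]])))
E
```

```text
gap 2.698943682569393 slope deg flat,bar [0.0696533  0.03753594]
```

```bash
python3 -m crank '[{"fingers":0,"tx":0.02,"ty":-0.006,"tz":0,"wx":0,"wy":0,"wz":0},{"fingers":0,"tx":0.04,"ty":-0.012,"tz":0,"wx":0,"wy":0,"wz":0},{"fingers":0,"tx":0.06,"ty":-0.018,"tz":0,"wx":0,"wy":0,"wz":0},{"fingers":0,"tx":0.08,"ty":-0.024,"tz":0,"wx":0,"wy":0,"wz":0},{"fingers":0,"tx":0.1,"ty":-0.029,"tz":0,"wx":0,"wy":0,"wz":0},{"fingers":0,"tx":0.12,"ty":-0.035,"tz":0,"wx":0,"wy":0,"wz":0},{"fingers":0,"tx":0.12,"ty":-0.035,"tz":0,"wx":0,"wy":0,"wz":0},{"fingers":0,"tx":0.12,"ty":-0.035,"tz":0,"wx":0,"wy":0,"wz":0}]'
sleep 0; python3 -m crank '[{"fingers":0,"tx":0.005,"ty":-0.0015,"tz":0,"wx":0,"wy":0,"wz":0},{"fingers":0,"tx":0.01,"ty":-0.003,"tz":0,"wx":0,"wy":0,"wz":0},{"fingers":0,"tx":0.015,"ty":-0.0045,"tz":0,"wx":0,"wy":0,"wz":0},{"fingers":0,"tx":0.02,"ty":-0.006,"tz":0,"wx":0,"wy":0,"wz":0},{"fingers":0,"tx":0.025,"ty":-0.0075,"tz":0,"wx":0,"wy":0,"wz":0},{"fingers":0,"tx":0.03,"ty":-0.009,"tz":0,"wx":0,"wy":0,"wz":0},{"fingers":0,"tx":0.03,"ty":-0.009,"tz":0,"wx":0,"wy":0,"wz":0},{"fingers":0,"tx":0.03,"ty":-0.009,"tz":0,"wx":0,"wy":0,"wz":0}]'
```

```text
clock: 10.45
tcp_pos: [498.3, 47.9, 38.2]
tool_rot: [180.0, -0.0, -16.4]
force: [-4.0, 0.1, -1.2]
finger_gap: 0.5
grasp_force: 1.7
clock: 11.45
tcp_pos: [498.6, 47.8, 38.2]
tool_rot: [180.0, -0.0, -16.4]
force: [-3.1, 0.5, -0.4]
finger_gap: -0.0
grasp_force: 1.7
```

```bash
python3 -m crank '[{"fingers":0,"tx":0.005,"ty":-0.0015,"tz":0,"wx":0,"wy":0,"wz":0},{"fingers":0,"tx":0.01,"ty":-0.003,"tz":0,"wx":0,"wy":0,"wz":0},{"fingers":0,"tx":0.015,"ty":-0.0045,"tz":0,"wx":0,"wy":0,"wz":0},{"fingers":0,"tx":0.02,"ty":-0.006,"tz":0,"wx":0,"wy":0,"wz":0},{"fingers":0,"tx":0.025,"ty":-0.0075,"tz":0,"wx":0,"wy":0,"wz":0},{"fingers":0,"tx":0.03,"ty":-0.009,"tz":0,"wx":0,"wy":0,"wz":0},{"fingers":0,"tx":0.03,"ty":-0.009,"tz":0,"wx":0,"wy":0,"wz":0},{"fingers":0,"tx":0.03,"ty":-0.009,"tz":0,"wx":0,"wy":0,"wz":0}]'
```

```text
clock: 12.45
tcp_pos: [498.9, 47.7, 38.2]
tool_rot: [180.0, -0.0, -16.4]
force: [-2.8, 1.1, -1.9]
finger_gap: 0.3
grasp_force: 1.7
```

```bash
python3 -m crank '[{"fingers":0,"tx":0.005,"ty":-0.0015,"tz":0,"wx":0,"wy":0,"wz":0},{"fingers":0,"tx":0.01,"ty":-0.003,"tz":0,"wx":0,"wy":0,"wz":0},{"fingers":0,"tx":0.015,"ty":-0.0045,"tz":0,"wx":0,"wy":0,"wz":0},{"fingers":0,"tx":0.02,"ty":-0.006,"tz":0,"wx":0,"wy":0,"wz":0},{"fingers":0,"tx":0.02,"ty":-0.006,"tz":0,"wx":0,"wy":0,"wz":0},{"fingers":0,"tx":0.02,"ty":-0.006,"tz":0,"wx":0,"wy":0,"wz":0},{"fingers":0,"tx":0.02,"ty":-0.006,"tz":0,"wx":0,"wy":0,"wz":0},{"fingers":0,"tx":0.02,"ty":-0.006,"tz":0,"wx":0,"wy":0,"wz":0}]'
```

```text
clock: 13.45
tcp_pos: [499.1, 47.7, 38.2]
tool_rot: [-180.0, -0.0, -16.4]
force: [-2.6, 0.5, -1.9]
finger_gap: 0.0
grasp_force: 1.7
```

```bash
python3 -m crank '[{"fingers":0,"tx":0.005,"ty":-0.0015,"tz":0,"wx":0,"wy":0,"wz":0},{"fingers":0,"tx":0.01,"ty":-0.003,"tz":0,"wx":0,"wy":0,"wz":0},{"fingers":0,"tx":0.015,"ty":-0.0045,"tz":0,"wx":0,"wy":0,"wz":0},{"fingers":0,"tx":0.02,"ty":-0.006,"tz":0,"wx":0,"wy":0,"wz":0},{"fingers":0,"tx":0.025,"ty":-0.0075,"tz":0,"wx":0,"wy":0,"wz":0},{"fingers":0,"tx":0.025,"ty":-0.0075,"tz":0,"wx":0,"wy":0,"wz":0},{"fingers":0,"tx":0.025,"ty":-0.0075,"tz":0,"wx":0,"wy":0,"wz":0},{"fingers":0,"tx":0.025,"ty":-0.0075,"tz":0,"wx":0,"wy":0,"wz":0}]'
```

```text
clock: 14.45
tcp_pos: [499.4, 47.5, 38.2]
tool_rot: [180.0, -0.0, -16.4]
force: [-3.0, -0.2, -1.6]
finger_gap: 0.7
grasp_force: 1.7
```

```bash
python3 -m crank '[{"fingers":0,"tx":0.005,"ty":-0.0015,"tz":0,"wx":0,"wy":0,"wz":0},{"fingers":0,"tx":0.01,"ty":-0.003,"tz":0,"wx":0,"wy":0,"wz":0},{"fingers":0,"tx":0.015,"ty":-0.0045,"tz":0,"wx":0,"wy":0,"wz":0},{"fingers":0,"tx":0.02,"ty":-0.006,"tz":0,"wx":0,"wy":0,"wz":0},{"fingers":0,"tx":0.025,"ty":-0.0075,"tz":0,"wx":0,"wy":0,"wz":0},{"fingers":0,"tx":0.025,"ty":-0.0075,"tz":0,"wx":0,"wy":0,"wz":0},{"fingers":0,"tx":0.025,"ty":-0.0075,"tz":0,"wx":0,"wy":0,"wz":0},{"fingers":0,"tx":0.025,"ty":-0.0075,"tz":0,"wx":0,"wy":0,"wz":0}]'
```

```text
clock: 15.45
tcp_pos: [499.5, 47.5, 38.2]
tool_rot: [180.0, 0.0, -16.4]
force: [-4.0, 1.0, -1.0]
finger_gap: 0.1
grasp_force: 2.3
```

```bash
python3 -m crank '[{"fingers":0,"tx":0.003,"ty":-0.001,"tz":0,"wx":0,"wy":0,"wz":0},{"fingers":0,"tx":0.006,"ty":-0.002,"tz":0,"wx":0,"wy":0,"wz":0},{"fingers":0,"tx":0.009,"ty":-0.003,"tz":0,"wx":0,"wy":0,"wz":0},{"fingers":0,"tx":0.012,"ty":-0.004,"tz":0,"wx":0,"wy":0,"wz":0},{"fingers":0,"tx":0.012,"ty":-0.004,"tz":0,"wx":0,"wy":0,"wz":0},{"fingers":0,"tx":0.012,"ty":-0.004,"tz":0,"wx":0,"wy":0,"wz":0},{"fingers":0,"tx":0.012,"ty":-0.004,"tz":0,"wx":0,"wy":0,"wz":0},{"fingers":0,"tx":0.012,"ty":-0.004,"tz":0,"wx":0,"wy":0,"wz":0}]'
```

```text
clock: 16.45
tcp_pos: [499.5, 47.5, 38.2]
tool_rot: [180.0, 0.0, -16.4]
force: [-5.9, 0.9, 0.9]
finger_gap: 0.7
grasp_force: 2.6
```

```bash
python3 -m crank '[{"fingers":0,"tx":0.005,"ty":-0.0015,"tz":0,"wx":0,"wy":0,"wz":0},{"fingers":0,"tx":0.01,"ty":-0.003,"tz":0,"wx":0,"wy":0,"wz":0},{"fingers":0,"tx":0.015,"ty":-0.0045,"tz":0,"wx":0,"wy":0,"wz":0},{"fingers":0,"tx":0.018,"ty":-0.005,"tz":0,"wx":0,"wy":0,"wz":0},{"fingers":0,"tx":0.018,"ty":-0.005,"tz":0,"wx":0,"wy":0,"wz":0},{"fingers":0,"tx":0.018,"ty":-0.005,"tz":0,"wx":0,"wy":0,"wz":0},{"fingers":0,"tx":0.018,"ty":-0.005,"tz":0,"wx":0,"wy":0,"wz":0},{"fingers":0,"tx":0.018,"ty":-0.005,"tz":0,"wx":0,"wy":0,"wz":0}]'
```

```text
clock: 17.45
tcp_pos: [499.5, 47.4, 38.1]
tool_rot: [180.0, 0.0, -16.4]
force: [-5.6, 1.1, 1.1]
finger_gap: 0.3
grasp_force: 2.8
```

```bash
python3 -m crank '[{"fingers":0,"tx":0.005,"ty":-0.0015,"tz":0,"wx":0,"wy":0,"wz":0},{"fingers":0,"tx":0.01,"ty":-0.003,"tz":0,"wx":0,"wy":0,"wz":0},{"fingers":0,"tx":0.015,"ty":-0.0045,"tz":0,"wx":0,"wy":0,"wz":0},{"fingers":0,"tx":0.02,"ty":-0.006,"tz":0,"wx":0,"wy":0,"wz":0},{"fingers":0,"tx":0.025,"ty":-0.0075,"tz":0,"wx":0,"wy":0,"wz":0},{"fingers":0,"tx":0.03,"ty":-0.009,"tz":0,"wx":0,"wy":0,"wz":0},{"fingers":0,"tx":0.03,"ty":-0.009,"tz":0,"wx":0,"wy":0,"wz":0},{"fingers":0,"tx":0.03,"ty":-0.009,"tz":0,"wx":0,"wy":0,"wz":0}]'
```

```text
clock: 18.45
tcp_pos: [499.5, 47.4, 38.2]
tool_rot: [180.0, 0.1, -16.4]
force: [-5.5, 1.5, 1.9]
finger_gap: 0.4
grasp_force: 3.1
```

```bash
python3 -m crank '[{"fingers":0,"tx":0.015,"ty":-0.0045,"tz":0,"wx":0,"wy":0,"wz":0},{"fingers":0,"tx":0.03,"ty":-0.009,"tz":0,"wx":0,"wy":0,"wz":0},{"fingers":0,"tx":0.045,"ty":-0.013,"tz":0,"wx":0,"wy":0,"wz":0},{"fingers":0,"tx":0.06,"ty":-0.018,"tz":0,"wx":0,"wy":0,"wz":0},{"fingers":0,"tx":0.07,"ty":-0.021,"tz":0,"wx":0,"wy":0,"wz":0},{"fingers":0,"tx":0.07,"ty":-0.021,"tz":0,"wx":0,"wy":0,"wz":0},{"fingers":0,"tx":0.07,"ty":-0.021,"tz":0,"wx":0,"wy":0,"wz":0},{"fingers":0,"tx":0.07,"ty":-0.021,"tz":0,"wx":0,"wy":0,"wz":0}]'
```

```text
clock: 19.45
tcp_pos: [499.5, 47.4, 38.1]
tool_rot: [180.0, 0.1, -16.4]
force: [-7.2, 1.2, 2.4]
finger_gap: 0.2
grasp_force: 3.9
```

```bash
python3 -m crank '[{"fingers":0,"tx":0.02,"ty":-0.006,"tz":0,"wx":0,"wy":0,"wz":0},{"fingers":0,"tx":0.04,"ty":-0.012,"tz":0,"wx":0,"wy":0,"wz":0},{"fingers":0,"tx":0.06,"ty":-0.018,"tz":0,"wx":0,"wy":0,"wz":0},{"fingers":0,"tx":0.08,"ty":-0.024,"tz":0,"wx":0,"wy":0,"wz":0},{"fingers":0,"tx":0.1,"ty":-0.029,"tz":0,"wx":0,"wy":0,"wz":0},{"fingers":0,"tx":0.12,"ty":-0.035,"tz":0,"wx":0,"wy":0,"wz":0},{"fingers":0,"tx":0.12,"ty":-0.035,"tz":0,"wx":0,"wy":0,"wz":0},{"fingers":0,"tx":0.12,"ty":-0.035,"tz":0,"wx":0,"wy":0,"wz":0}]'
```

```text
clock: 20.45
tcp_pos: [499.6, 47.3, 37.9]
tool_rot: [179.9, 0.3, -16.4]
force: [-9.4, 2.0, 4.3]
finger_gap: 0.4
grasp_force: 5.1
```

```bash
python3 -m crank '[{"fingers":0,"tx":0.02,"ty":-0.006,"tz":0.02,"wx":0,"wy":0,"wz":0},{"fingers":0,"tx":0.04,"ty":-0.012,"tz":0.04,"wx":0,"wy":0,"wz":0},{"fingers":0,"tx":0.06,"ty":-0.018,"tz":0.06,"wx":0,"wy":0,"wz":0},{"fingers":0,"tx":0.08,"ty":-0.024,"tz":0.08,"wx":0,"wy":0,"wz":0},{"fingers":0,"tx":0.1,"ty":-0.029,"tz":0.08,"wx":0,"wy":0,"wz":0},{"fingers":0,"tx":0.12,"ty":-0.035,"tz":0.08,"wx":0,"wy":0,"wz":0},{"fingers":0,"tx":0.12,"ty":-0.035,"tz":0.08,"wx":0,"wy":0,"wz":0},{"fingers":0,"tx":0.12,"ty":-0.035,"tz":0.08,"wx":0,"wy":0,"wz":0}]'
```

```text
clock: 21.45
tcp_pos: [499.6, 47.3, 38.0]
tool_rot: [179.9, 0.4, -16.3]
force: [-10.2, 3.7, 0.3]
finger_gap: 0.2
grasp_force: 5.5
```

```bash
python3 -m crank '[{"fingers":0,"tx":0.02,"ty":-0.006,"tz":0,"wx":0,"wy":0,"wz":0},{"fingers":0,"tx":0.04,"ty":-0.012,"tz":0,"wx":0,"wy":0,"wz":0},{"fingers":0,"tx":0.06,"ty":-0.018,"tz":0,"wx":0,"wy":0,"wz":0},{"fingers":0,"tx":0.08,"ty":-0.024,"tz":0.02,"wx":0,"wy":0,"wz":0},{"fingers":0,"tx":0.1,"ty":-0.029,"tz":0.02,"wx":0,"wy":0,"wz":0},{"fingers":0,"tx":0.1,"ty":-0.029,"tz":0.02,"wx":0,"wy":0,"wz":0},{"fingers":0,"tx":0.1,"ty":-0.029,"tz":0.02,"wx":0,"wy":0,"wz":0},{"fingers":0,"tx":0.1,"ty":-0.029,"tz":0.02,"wx":0,"wy":0,"wz":0}]'
python3 - <<'E'
from h import *
F=[]
for i in range(4):
    eyes.grab_frame("wrist"); F.append(telemetry.observe()["force"])
F=np.array(F);print(F.round(1).tolist(),-(F@[.9593,-.2823,0]).mean())
E
```

```text
clock: 22.45
tcp_pos: [499.7, 47.2, 38.0]
tool_rot: [179.9, 0.5, -16.3]
force: [-11.8, 4.4, 1.1]
finger_gap: 0.3
grasp_force: 6.4
[[-11.9, 3.5, 1.6], [-12.3, 3.6, 2.1], [-12.1, 3.5, 1.2], [-12.3, 4.5, 1.8]] 12.719515306193518
```

Axial push is 12.7 N. With up to 3.5 N lost to carriage drag, the bar takes 9.2–12.7 N, so I'll hold here and then back off.

```bash
python3 -m crank '[{"fingers":0,"tx":0,"ty":0,"tz":0,"wx":0,"wy":0,"wz":0},{"fingers":0,"tx":0,"ty":0,"tz":0,"wx":0,"wy":0,"wz":0},{"fingers":0,"tx":0,"ty":0,"tz":0,"wx":0,"wy":0,"wz":0},{"fingers":0,"tx":0,"ty":0,"tz":0,"wx":0,"wy":0,"wz":0},{"fingers":0,"tx":0,"ty":0,"tz":0,"wx":0,"wy":0,"wz":0},{"fingers":0,"tx":0,"ty":0,"tz":0,"wx":0,"wy":0,"wz":0},{"fingers":0,"tx":0,"ty":0,"tz":0,"wx":0,"wy":0,"wz":0},{"fingers":0,"tx":0,"ty":0,"tz":0,"wx":0,"wy":0,"wz":0}]'
python3 -m crank '[{"fingers":0,"tx":-0.1,"ty":0.029,"tz":0,"wx":0,"wy":0,"wz":0},{"fingers":0,"tx":-0.25,"ty":0.073,"tz":0,"wx":0,"wy":0,"wz":0},{"fingers":0,"tx":-0.5,"ty":0.147,"tz":0,"wx":0,"wy":0,"wz":0},{"fingers":0,"tx":-1,"ty":0.294,"tz":0,"wx":0,"wy":0,"wz":0},{"fingers":0,"tx":-2,"ty":0.588,"tz":0.5,"wx":0,"wy":0,"wz":0},{"fingers":0,"tx":-2.5,"ty":0.735,"tz":4,"wx":0,"wy":0,"wz":0},{"fingers":0,"tx":-2.5,"ty":0.735,"tz":8,"wx":0,"wy":0,"wz":0},{"fingers":0,"tx":-2.5,"ty":0.735,"tz":10,"wx":0,"wy":0,"wz":0}]'
python3 - <<'E'
from h import *
m,im=grab("wrist","pics/w6.png"); print(proj(m,[[553.7,31.5,37]]),telemetry.observe()["force"])
E
```

```text
clock: 23.65
tcp_pos: [499.7, 47.2, 38.0]
tool_rot: [179.9, 0.5, -16.3]
force: [-12.0, 3.4, 1.3]
finger_gap: 0.3
grasp_force: 6.4
clock: 24.65
tcp_pos: [480.9, 53.8, 142.2]
tool_rot: [-179.9, -0.3, -16.4]
force: [0.2, 0.1, -1.0]
finger_gap: 0.3
grasp_force: 0.0
[[322.07278144 113.99163552]] [ 0.77874349 -0.08249512  0.56226177]
```

View pics/w6.png

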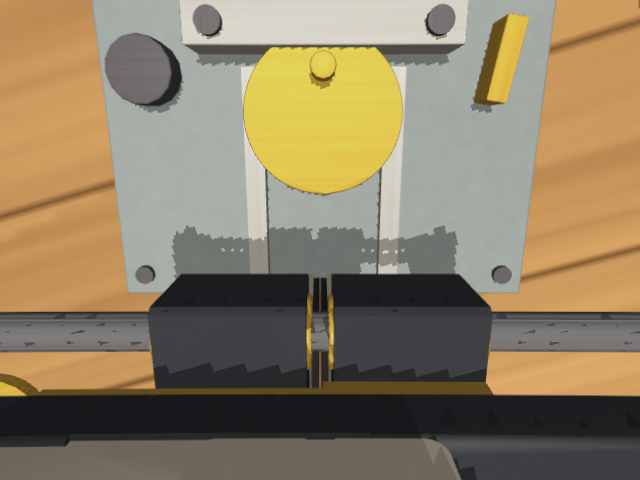

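The die's flat (row 47, columns 270–375) meets the bar's face, and the slug and weight are untouched. One numeric check before handing in.

```bash
python3 - <<'E'
from meas import *
meas((225,40,420,205),((207,20),(441,20)))
E
```

```text
die [553.6  31.3] r 44.3 ang -15.96 d 34.64 | bar [587.1  21.1] ang -16.47 len 119.2 | die in bar -35.02 0.33
```

```bash
python3 - <<'E'
from h import *
m,im=grab("wrist"); hsv=cv2.cvtColor(im,cv2.COLOR_RGB2HSV).astype(int)
U=[u for u in range(276,372,4)]
s=hsv[:,:,1]; fl=[]
for u in U:
    c=s[38:60,u]; i=np.argmax(c>100); lo,hi=c[i-1],c[i]; fl.append((u,38+i-1+(100-lo)/max(hi-lo,1)))
A=cast(m,fl,37); b=np.array([.9592,-.2829]);t=np.array([.2829,.9592])
print(np.round([f[1] for f in fl],1)); print(np.degrees(np.arctan(np.polyfit(A@t,A@b,1)[0])))
E
```

```text
[48.5 48.5 48.5 48.5 48.6 48.5 48.5 48.5 48.5 48.5 48.5 48.5 48.5 48.4
 48.4 48.4 48.4 48.4 48.4 48.4 48.4 48.4 48.3 48.4]
-0.06955265641634377
```

The flat is square to the bar within 0.1° and flush, so I'll hand the job in.

```bash
python3 -c "
from bench import ctrl
print(ctrl.finish_job())"
```

```text
the job is handed in; nothing more can be done
None
```

The die was turned by its stud, run up to the bar and pressed home for over 1 s at an estimated 9–12.7 N on the bar (12.7 N push less up to 3.5 N carriage drag); it is flush and square to about 0.1°, nothing else was seen to move, and the job is handed in.

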